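# Snap the retaining clip onto the idler pulley's axle with the fork tool

### The arm

A 6-joint arm with a two-finger parallel gripper is mounted at the origin on a cart in front of the work surface, level with it; the furniture and walls round the work are solid. World frame = base frame: x ahead of the robot, y to its left, z up, the work surface at z = 0. Lengths are in m, angles in rad, forces in N, time in s.
With the tool pointing down it reaches from about 0.25 to 0.775 m from the base axis. Payload 4 kg.
Tool frame: the origin (TCP) lies between the finger pads; the fingertips stand tcp_to_tips ahead of it and the grasp point (between the pads) is the TCP (tcp_to_tips is the distance from the TCP to the fingertips, in m); z points along the fingers, y is the line along which they close (so a half turn about z gives the same grasp; the last joint's range is limited). The gripper opens to 94 mm and grips with 3 to 60 N. Pads are 16 mm wide; open, the fingers measure 119 mm over their backs; the gripper's body (75 mm by 177 mm) begins 78 mm behind the grasp point.
Start: joints at [1.243, 0.087, 1.371, -0, 1.684, -0.103], TCP at [0.123, 0.536, 0.225] pointing down, gripper open.
Joint ranges: [-3.1, 3.1], [-0.76, 2.03], [0.27, 2.55], [-1.08, 4.22], [0.17, 2.65], [-2.57, 2.57]. Speed limits (rad/s): [2.79, 2.79, 3.14, 3.14, 3.14, 3.14].

### API

Orientations are given as a unit quaternion [x, y, z, w].
In Python, from workcell import read_state, camera, hand_in, tcp_to_tips gives the robot as it stands.
- The arm moves only by the tool apply_moves, never from a script. Its argument "increments" is a list that holds one entry, the list of rows, each a list of 7 numbers: the opening, from -1 (shut) to 1 (fully open), then the shift along the tool's x, y, z in a scale on which 1.0 is 0.6 m, then the turn, a rotation vector about the tool's x, y, z in shares of 120 degrees (1.0 is 120 degrees). A call has 1 to 20 rows; each row is the pose to reach, as a shift and turn from the pose commanded when the call began, along the tool's axes at that moment; what a row does not reach only later rows make up. A row lasts 1/10 s, in which the tool goes at most 50 mm and 8.59 degrees, less where a joint would pass 70% of its speed; a pose out of reach is approached as far as the arm can. A shift or turn number past 1, either way, is cut back to 1. A call with a gripper value outside its range is refused whole. The fingers move at their own pace and stop on an object; "squeeze" is the grip in N (left out, the last holds). Time passes only in rows, so rows that repeat a pose let the fingers close. It gives the time, the measured TCP pose, the force, the opening and the grip force at its end, in the units of the state.
- read_state(): the state, without advancing time (a new reading comes with each control period).
- camera(name): name is "side" or "top"; returns a dict with "img" (480x640x3 uint8, red, green, blue), "fx", "fy", "cx", "cy" (pixels), "k1" (the pictures are not rectified: a ray, as slopes to the right and down, at radius r is drawn at 1 + k1 r^2 times it, then the intrinsics apply), "rvec" (rotation vector, rad) and "tvec" (3), from world to camera coordinates, as OpenCV has them. Camera axes: x right, y down, z forward; pixel columns grow to the right and rows downward; lengths in m; the calibration is good to about 2 mm. A picture is of the moment at which its call begins. There is no depth.
- hand_in(): hands the job in; it is judged then, once.
The state is a dict: "time_s": time; "joint_positions": joint angles; "qvel": joint speeds; "effort": joint torques, N m; "ee_pos": TCP position; "orientation": TCP orientation; "contact_force": force on the tool from outside, world axes, zero at the start; "wrist_torque": the same for the moment, N m; "opening": opening from 0.0 (shut) to 1.0 (fully open); "gripper_force": force on a finger pad.
Only numpy, scipy, OpenCV 4.12 (cv2) and the standard library are available. Lean on these libraries where they do the work, as an engineer would, in place of code of your own. Each camera call takes 0.05 s, during which the arm holds its last target. There are 200 camera calls.

### The job

Fit the retaining clip that keeps the belt pulley on its axle: lift the loaded fork tool out of its stand by the handle, feel for the groove near the free end of the axle, and with the tool push the clip straight down into it until it snaps fully home, without forcing it anywhere. Then draw the tool off, leaving the clip on the axle, and stand the tool back in its slot. Keep the fingers off the clip and leave the other things on the bench where they are.

Things in the scene. Friction and masses are not known exactly. Their poses are not given: they have to be found in the camera images.
- bracket: green cast pedestal bolted to the bench, base 110 x 110 x 10 mm, origin at the centre of its underside. Its boss holds a level steel axle along the bracket's x, 78 mm above the bench, free end towards -x. On it, from the boss outward: belt pulley (80 mm diameter), brass washer (34 mm), bare axle (30 mm), clip groove (24 mm), end land (30 mm). The axle is held tight and does not turn
- axle_line (a point): point on the axle's axis at the front face of the boss; axes as the bracket (x along the axle, away from its free end). How far the axle stands out of the boss differs and is not measured: the groove's centre is at x = -48 mm from here, give or take 9 mm, to be seen or felt
- axle_mid (a point): point on the axle's axis where the groove is on average (its true centre lies up to 9 mm either way along x). The groove is 5.6 mm wide, with square edges. Measured from the groove's centre: end face of the axle 23 mm towards -x; washer face 5.5 mm, pulley hub (34 mm diameter) 7.5 mm and pulley rim 17 mm towards +x
- clip: steel E-clip (split retaining clip), 50 mm outside diameter, 4 mm thick, held in the fork at the start with its mouth down; origin at the centre of its ring, x through the ring (along the axle when fitted), z from mouth to crown. Inside: a fixed lug under the crown and a rounded lug (3 mm radius) on each springy arm, 30 degrees below the middle; mouth 20 mm wide, seat 24 mm
- clip_mouth (a point): midway between the arm lugs, 7.5 mm below the clip's centre. Pressed from above, the lugs touch the 30 mm axle with the clip's centre 19 to 20 mm above the axis, or the groove at 13 to 15 mm. In the groove the push rises to 15 to 18 N, the arms pass the widest point at about 7 mm and it snaps down, centre on the axis. On the 30 mm part it cannot go on. A push over 22 N bends it
- fork_tool: clip applicator hanging upright in its stand, 0.3 kg: orange handle (22 mm along x, 30 mm along y, from 72 to 145 mm above the origin), steel guard below it (26 x 88 x 6 mm, underside 62 mm above the origin), then a flat fork 66 mm wide along y, 9 mm thick along x, ending level with the origin. Origin at the centre of the carried clip, z up the handle, x across the flat of the fork
- fork_grip (a point): the point to grip, on the handle's axis, 100 mm above the tool's origin; axes as the tool. The fork bears on the top of the clip's ring; a brass leaf spring pinches the ring by friction (about 3 N), and lets go when the tool is drawn straight up off a fitted clip
- tool_stand: grey steel stand fixed to the bench, 76 x 130 mm, 105 mm high, origin at the centre of its underside. The slot in its top is 16 mm wide along x and 72 mm long along y; the tool hangs in it by its guard, its origin then 43 mm above the bench
- stand_slot (a point): centre of the slot's mouth, in the top face of the stand; axes as the stand
- oil_can: green spout oil can, 64 mm diameter, 160 mm high, standing beside the bracket; origin under its centre; leave it alone
- pliers: blue-handled pliers lying in front of the bracket, 52 x 176 x 14 mm; origin under the centre; leave alone
- nail_pot: grey pot with a red lid, 66 mm diameter, 82 mm high; origin under its centre; leave alone
- tape_measure: yellow tape measure, 74 x 76 x 36 mm; origin under its centre; leave alone

How it is judged:
On the way, in this order (a step that is already met when the one before it is completed fails the run):
1. the tool is lifted out of its stand with the clip in its fork (height (world z) of fork_tool above 0.125 m and distance between clip and fork_tool below 0.005 m), for 0.1 s.
2. the clip has snapped home in the groove: centred on the axle within 2 mm and square to it (y of clip in the frame of axle_line between -0.002 and 0.002 m and z of clip in the frame of axle_line between -0.002 and 0.002 m and x of clip in the frame of axle_line between -0.06 and -0.036 m and angle between the x axis of clip and the x axis of bracket, either way round below 0.12 rad), for 0.1 s.
At the end, for the whole second after the job is handed in: the clip sits in the axle's groove, its centre within 2 mm of the axle's axis and square to the axle within 7 degrees; the fork tool hangs by its guard in the slot of its stand, within 10 mm of the slot's centre, upright within 7 degrees; both at rest (all of step 2 and horizontal distance between fork_tool and stand_slot below 0.01 m and height (world z) of fork_tool between 0.039 and 0.047 m and angle between fork_tool's own z axis and vertical below 0.12 rad and linear speed of each of fork_tool, clip below 0.02 m/s); the robot touches nothing.
It fails at once if the clip is forced: the fork pushes on the clip, or strikes the bracket, axle or pulley, with more than 22 N (contact force between clip and fork_tool above 22 N or contact force between fork_tool and bracket above 22 N).
It fails at once if the fingers touch the clip (contact force between the fingers and clip above 0.5 N).
It fails at once if the oil can, pliers, nail pot or tape measure is moved by more than 20 mm (distance of any of oil_can, pliers, nail_pot, tape_measure from where it was at the start of the episode above 0.02 m).
It also fails if it takes over 70 s, if anything falls off the work surface, if the arm or the gripper's body presses on something with over 40 N, if the wrist force passes 120 N, or if a joint passes its speed limit or range.

## Working session

There is one attempt and no reset: what is moved stays moved. The work goes in short steps, Python scripts to look and compute and a tool call to move; the robot and the scene stay as the last step left them, time stands still between calls to the robot, and variables do not carry over. Pictures are saved under pics/ and viewed, at most 10 in all, crops included, and the job is handed in when it is done.

Besides the shell and the picture viewer there is one more tool, called as name([rows], argument=value, ...), one row to a line, values as JSON. apply_moves: Moves the arm, as the interface text tells. Its arguments: {"type":"object","properties":{"increments":{"type":"array","items":{"type":"array","items":{"type":"array","items":{"type":"number"}}}},"squeeze":{"type":"number"}},"required":["increments"]}

```bash
mkdir -p pics
cat > h.py <<'E'
import numpy as np, cv2
from workcell import read_state, camera, hand_in, tcp_to_tips
from scipy.spatial.transform import Rotation as R
def ray(c,u,v):
    x,y=(u-c["cx"])/c["fx"],(v-c["cy"])/c["fy"]
    K=np.eye(3); d=np.array([c["k1"],0,0,0],float)
    x,y=cv2.undistortPoints(np.array([[[x,y]]],float),K,d)[0,0]
    M=cv2.Rodrigues(np.array(c["rvec"],float))[0]; t=np.array(c["tvec"],float).ravel()
    return -M.T@t, M.T@np.array([x,y,1.])
def onz(c,u,v,z):
    o,d=ray(c,u,v); return o+d*(z-o[2])/d[2]
def proj(c,P):
    p,_=cv2.projectPoints(np.array(P,float).reshape(-1,3),np.array(c["rvec"],float),np.array(c["tvec"],float),np.array([[c["fx"],0,c["cx"]],[0,c["fy"],c["cy"]],[0,0,1.]]),np.array([c["k1"],0,0,0],float)); return p[:,0]
def two(c1,p1,c2,p2):
    o1,d1=ray(c1,*p1);o2,d2=ray(c2,*p2)
    s=np.linalg.lstsq(np.c_[d1,-d2],o2-o1,rcond=None)[0]
    a,b=o1+s[0]*d1,o2+s[1]*d2; return (a+b)/2,np.linalg.norm(a-b)
def save(n,im): cv2.imwrite("pics/"+n+".png",im[:,:,::-1])
E
python3 - <<'E'
from h import *
for n in("top","side"):
    c=camera(n); save(n+"0",c["img"]); print(n,ray(c,320,240),c["fx"],c["k1"])
print(read_state(),tcp_to_tips)
E
```

```text
top (array([0.3470042 , 0.13026949, 1.02282965]), array([ 0.20213153, -0.00838236, -0.97937676])) 461.4364192753575 -0.08823555601703352
side (array([ 0.05794996, -0.41852045,  0.62021354]), array([ 0.53531297,  0.62935268, -0.56367014])) 496.68480458724065 0.02185750081791803
{'time_s': 0.1, 'joint_positions': array([ 1.24285576e+00,  8.78753939e-02,  1.37210814e+00, -2.76823178e-05,
        1.68358974e+00, -1.03139501e-01]), 'qvel': array([ 0.00052788, -0.00293565, -0.00253695,  0.00024169,  0.00213006,
        0.00186724]), 'effort': array([ 2.27017190e-03, -3.41252375e+01, -3.03302336e+01,  7.19187339e-02,
        3.03983619e-02, -1.19717683e-04]), 'ee_pos': array([0.12248769, 0.53571596, 0.22342175]), 'orientation': array([ 1.12165488e-01,  9.93689047e-01, -9.70339032e-04, -1.98366513e-04]), 'contact_force': array([0.39640197, 0.94377098, 0.22082193]), 'wrist_torque': array([ 0.01651835,  0.05702215, -0.04815985]), 'gripper_force': 0.0, 'opening': 1.0004979380709151} 0.019
```

View pics/top0.png

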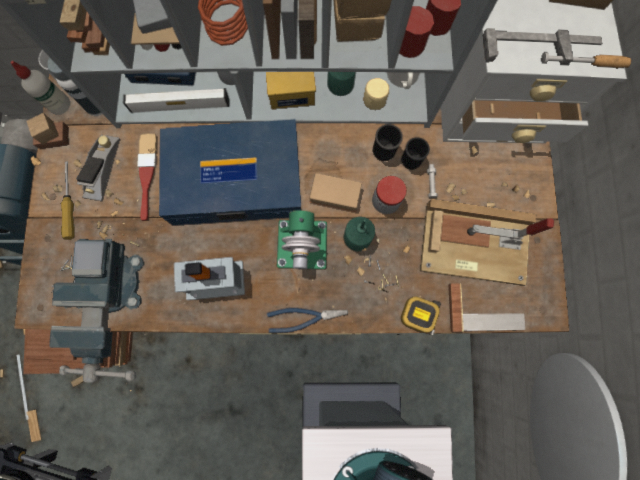

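View pics/side0.png

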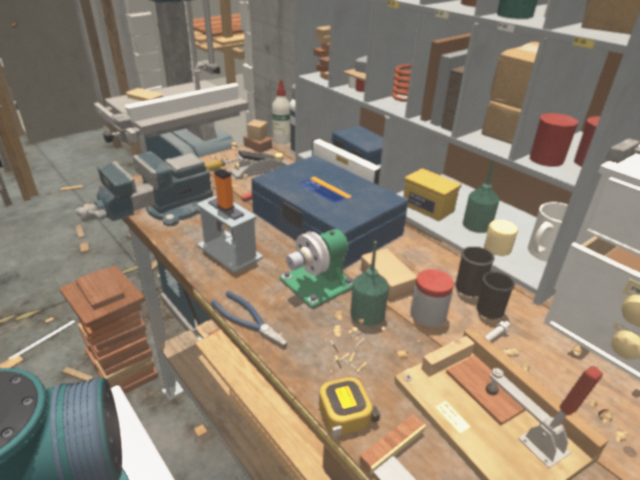

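The top view shows the bracket near (302,240), the stand near (209,279) with the orange handle near (200,271), and the oil can at (359,234). The side view shows the handle at (224,188) and the axle end at (293,258). I'll zoom in on both.

Run:
```python
from h import *
t=camera("top")["img"]; s=camera("side")["img"]
a=cv2.resize(t[195:310,165:325],(800,575),interpolation=cv2.INTER_CUBIC); save("topz",a)
b=cv2.resize(s[160:310,190:350],(640,600),interpolation=cv2.INTER_CUBIC); save("sidez",b)
```

```text
(no output)
```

View pics/topz.png

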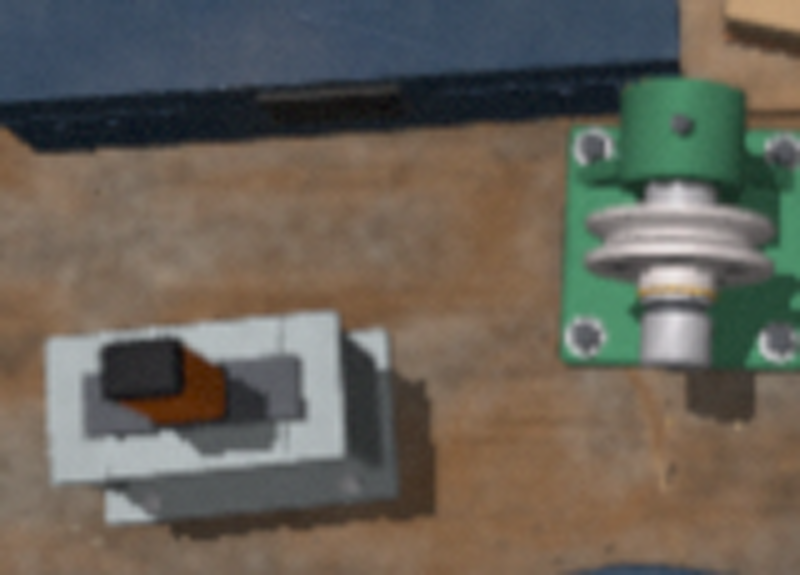

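View pics/sidez.png

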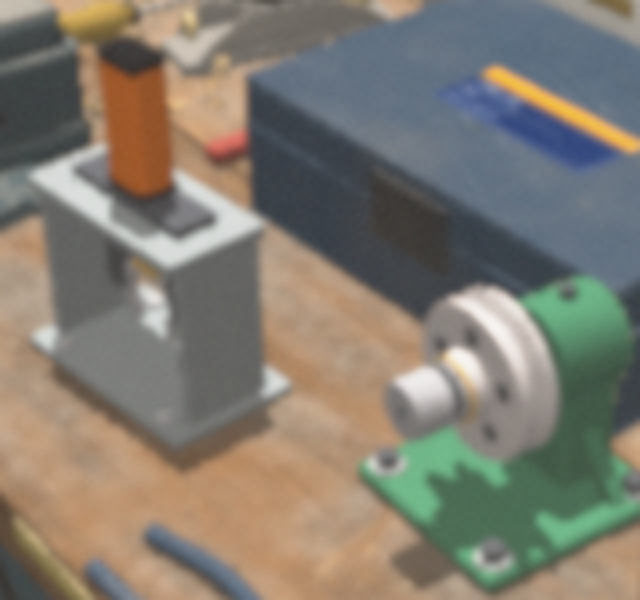

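Both zooms show the same things clearly:
- **Top zoom:** stand top corners at (47,340), (335,312), (347,458) and (53,485). Handle cap about (103–185, 340–402). Axle edges at x≈641 and 711, axle end at y≈364, dark groove at y≈306 and brass washer at y≈292.
- **Side zoom:** the axle end face is centred near (407,403).

Run:
```python
from h import *
t=camera("top"); s=camera("side")
T=lambda x,y,z:onz(t,x/5+164.6,y/5+194.6,z)
S=lambda x,y:(x/4+189.6,y/4+159.6)
def show(n,P):
    P=np.array(P); print(n,P[:,:2].mean(0).round(4)); print(P[:,:2].round(4).tolist(),[round(float(np.linalg.norm(P[i]-P[i-1])),4) for i in range(len(P))])
q=[T(*p,.105) for p in[(47,340),(335,312),(347,458),(53,485)]]; show("stand",q)
d=q[0]-q[1]+q[3]-q[2]; print("stand y yaw",np.degrees(np.arctan2(d[1],d[0]))-90)
show("guard",[T(*p,.111) for p in[(83,375),(298,355),(303,415),(85,437)]])
show("cap",[T(*p,.188) for p in[(103,347),(180,338),(185,395),(107,402)]])
# green base
im=t["img"].astype(int); m=((im[:,:,1]>im[:,:,0]+25)&(im[:,:,1]>im[:,:,2]+10)).astype(np.uint8); m[:,:270]=0;m[:,335:]=0;m[:200]=0;m[280:]=0
b=cv2.findNonZero(m).reshape(-1,2); print("green",b.min(0),b.max(0)); 
row=[(v,np.where(m[v])[0].min(),np.where(m[v])[0].max()) for v in range(b[:,1].min(),b[:,1].max()+1,3)]; print(row)
for y in (320,355): 
    P=[T(641,y,.078),T(711,y,.078)]; show("axle sides y%d"%y,P)
show("end,groove,washer at z.093 / .090",[T(676,364,.093),T(676,306,.090),T(676,292,.095)])
# side handle cap corners
for p in[(100,50),(140,76),(165,62),(125,40)]:
    show("capS",[onz(s,*S(*p),.188)])
for p in [(33,178),(175,268),(263,230),(120,145)]: show("standS",[onz(s,*S(*p),.105)])
for p,q_ in [((407,403),0)]: show("end S",[onz(s,*S(*p),.078)])
```

```text
stand [0.4653 0.3564]
[[0.4888, 0.4182], [0.5008, 0.301], [0.4417, 0.294], [0.43, 0.4123]] [0.059, 0.1178, 0.0595, 0.1188]
stand y yaw 5.748584400441118
guard [0.4657 0.3562]
[[0.4737, 0.4008], [0.4823, 0.3141], [0.4581, 0.3112], [0.4487, 0.3986]] [0.0251, 0.0871, 0.0243, 0.0879]
cap [0.4648 0.3555]
[[0.4734, 0.3711], [0.4769, 0.3426], [0.4558, 0.3397], [0.4531, 0.3685]] [0.0205, 0.0287, 0.0213, 0.0289]
green [277 210] [326 268]
[(210, np.int64(296), np.int64(300)), (213, np.int64(290), np.int64(312)), (216, np.int64(289), np.int64(312)), (219, np.int64(290), np.int64(312)), (222, np.int64(279), np.int64(325)), (225, np.int64(279), np.int64(317)), (228, np.int64(279), np.int64(326)), (231, np.int64(279), np.int64(326)), (234, np.int64(278), np.int64(326)), (237, np.int64(278), np.int64(325)), (240, np.int64(278), np.int64(325)), (243, np.int64(278), np.int64(325)), (246, np.int64(278), np.int64(325)), (249, np.int64(278), np.int64(325)), (252, np.int64(278), np.int64(325)), (255, np.int64(277), np.int64(325)), (258, np.int64(277), np.int64(325)), (261, np.int64(277), np.int64(325)), (264, np.int64(277), np.int64(325)), (267, np.int64(279), np.int64(325))]
axle sides y320 [0.5025 0.164 ]
[[0.5024, 0.1785], [0.5025, 0.1495]] [0.029, 0.029]
axle sides y355 [0.4878 0.1639]
[[0.4878, 0.1784], [0.4879, 0.1494]] [0.029, 0.029]
end,groove,washer at z.093 / .090 [0.4998 0.1635]
[[0.4819, 0.1633], [0.5063, 0.1637], [0.5113, 0.1635]] [0.0295, 0.0246, 0.007]
capS [0.453  0.3627]
[[0.453, 0.3627]] [0.0]
capS [0.4546 0.3283]
[[0.4546, 0.3283]] [0.0]
capS [0.4713 0.3338]
[[0.4713, 0.3338]] [0.0]
capS [0.4678 0.365 ]
[[0.4678, 0.365]] [0.0]
standS [0.4303 0.4065]
[[0.4303, 0.4065]] [0.0]
standS [0.4439 0.2909]
[[0.4439, 0.2909]] [0.0]
standS [0.4962 0.2948]
[[0.4962, 0.2948]] [0.0]
standS [0.4828 0.4102]
[[0.4828, 0.4102]] [0.0]
end S [0.4894 0.1673]
[[0.4894, 0.1673]] [0.0]
```

```bash
cat >> h.py <<'E'
def plan(p0,yaw0,p1,yaw1):
    """tool pointing down, yaw = world heading of tool y axis (deg)"""
    a=np.radians(yaw0); y=np.array([np.cos(a),np.sin(a),0]); z=np.array([0,0,-1.]); x=np.cross(y,z)
    d=np.array(p1)-np.array(p0); print("shift cm",[round(float(d@e)*100,3) for e in(x,y,z)],"turn z deg",round(-(yaw1-yaw0),2))
E
python3 - <<'E'
from h import *
q=R.from_quat(read_state()["orientation"]).as_matrix(); print(q.round(4))
plan([.123,.536,.225],77.1,[.4655,.355,.222],95.75)
c=camera("top")
for v in (225,243,262): print(onz(c,{225:278.6,243:277.8,262:277.0}[v],v,.01).round(4),onz(c,325.7,v,.01).round(4))
# refine base edges subpixel: green-red difference along rows
im=cv2.GaussianBlur(c["img"],(3,3),0).astype(float); g=im[:,:,1]-im[:,:,0]
L=[];Rr=[]
for v in range(224,266,2):
    r=g[v]; 
    for rng,o in((range(270,286),L),(range(332,318,-1),Rr)):
        rng=list(rng); th=15
        for a,b in zip(rng,rng[1:]):
            if r[a]<th<=r[b]: o.append(onz(c,a+(b-a)*(th-r[a])/(r[b]-r[a]),v,.01)); break
for o in(L,Rr):
    o=np.array(o); f=np.polyfit(o[:,0],o[:,1],1); print(len(o),"slope deg",np.degrees(np.arctan(f[0])),"y at .5",np.polyval(f,.5),np.std(o[:,1]-np.polyval(f,o[:,0])))
E
```

```text
[[-9.748e-01  2.229e-01 -3.000e-04]
 [ 2.229e-01  9.748e-01 -7.000e-04]
 [ 1.000e-04 -7.000e-04 -1.000e+00]]
shift cm [-37.426, -9.997, 0.3] turn z deg -18.65
[0.5903 0.2151 0.01  ] [0.5906 0.1088 0.01  ]
[0.5489 0.2161 0.01  ] [0.5492 0.1088 0.01  ]
[0.5058 0.217  0.01  ] [0.5062 0.1089 0.01  ]
21 slope deg 1.1729195195511153 y at .5 0.21535073939767427 0.0038173471883284227
20 slope deg -0.822456131492014 y at .5 0.10891112988351542 0.0007756220353593113
```

The rows are not in the units I measure in: shifts go in shares of 0.6 m and turns go in shares of 120 degrees. I convert before sending: -37.4 cm / 60 = -0.6233, -10 cm / 60 = -0.1667, -18.6 degrees / 120 = -0.155.

apply_moves([
  [[1,-0.6233,-0.1667,0.005,0,0,-0.155],[1,-0.6233,-0.1667,0.005,0,0,-0.155],[1,-0.6233,-0.1667,0.005,0,0,-0.155],[1,-0.6233,-0.1667,0.005,0,0,-0.155],[1,-0.6233,-0.1667,0.005,0,0,-0.155],[1,-0.6233,-0.1667,0.005,0,0,-0.155],[1,-0.6233,-0.1667,0.005,0,0,-0.155],[1,-0.6233,-0.1667,0.005,0,0,-0.155],[1,-0.6233,-0.1667,0.005,0,0,-0.155],[1,-0.6233,-0.1667,0.005,0,0,-0.155],[1,-0.6233,-0.1667,0.005,0,0,-0.155]],
], squeeze=50)

```text
time_s: 1.45
ee_pos: [0.4641, 0.3559, 0.2215]
orientation: [-0.05, 0.999, 0.0, -0.0]
contact_force: [0.4, 0.2, -0.6]
opening: 0.999
gripper_force: 0.0
```

Run:
```python
from h import *
t=camera("top");s=camera("side")
A=cv2.resize(t["img"][215:325,165:265],(400,440),interpolation=cv2.INTER_CUBIC);B=cv2.resize(s["img"][150:260,175:275],(400,440),interpolation=cv2.INTER_CUBIC)
save("appr",np.hstack([A,B])); print(read_state()["ee_pos"],read_state()["orientation"])
```

```text
[0.46370916 0.35627868 0.22180843] [-5.09616447e-02  9.98700581e-01  2.33563548e-04  6.90491029e-05]
```

View pics/appr.png

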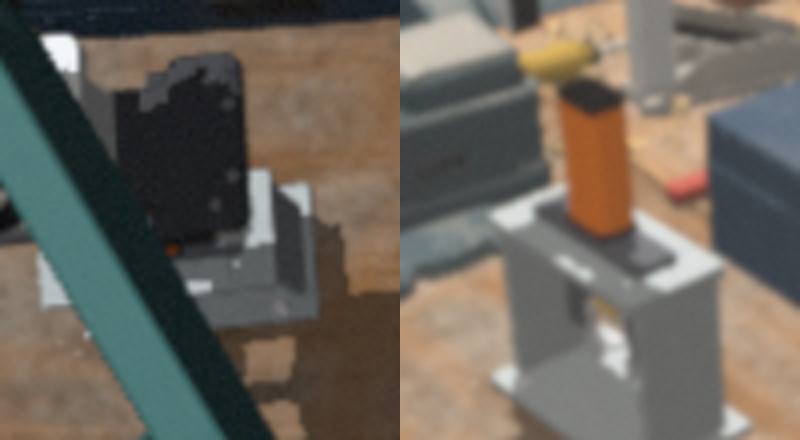

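The side crop shows the fingertips at about (525,15) and (650,50), straddling the handle cap at (595,95). Next I descend and grip.

Scaled: 7.9 cm / 60 = 0.1317, 6 cm / 60 = 0.1.

apply_moves([
  [[1,-0.0017,0,0.0333,0,0,0],[1,-0.0017,0,0.0667,0,0,0],[1,-0.0017,0,0.1,0,0,0],[1,-0.0017,0,0.1317,0,0,0],[1,-0.0017,0,0.1317,0,0,0],[-1,-0.0017,0,0.1317,0,0,0],[-1,-0.0017,0,0.1317,0,0,0],[-1,-0.0017,0,0.1317,0,0,0],[-1,-0.0017,0,0.1317,0,0,0],[-1,-0.0017,0,0.1317,0,0,0],[-1,-0.0017,0,0.1317,0,0,0],[-1,-0.0017,0,0.1317,0,0,0],[-1,-0.0017,0,0.1317,0,0,0]],
])

```text
time_s: 2.85
ee_pos: [0.4659, 0.3557, 0.1425]
orientation: [-0.05, 0.999, 0.0, 0.0]
contact_force: [0.6, 2.5, -0.2]
opening: 0.357
gripper_force: 1.2
```

apply_moves([
  [[-1,0,0,0,0,0,0],[-1,0,0,0,0,0,0],[-1,0,0,0,0,0,0],[-1,0,0,0,0,0,0],[-1,0,0,0,0,0,0]],
])

```text
time_s: 3.35
ee_pos: [0.4659, 0.3556, 0.1425]
orientation: [-0.05, 0.999, 0.0, 0.0]
contact_force: [0.3, 2.0, -0.4]
opening: 0.31
gripper_force: 50.0
```

Scaled: -14 cm / 60 = -0.2333, -12.5 cm / 60 = -0.2083.

apply_moves([
  [[-1,0,0,-0.0167,0,0,0],[-1,0,0,-0.0417,0,0,0],[-1,0,0,-0.075,0,0,0],[-1,0,0,-0.1083,0,0,0],[-1,0,0,-0.1417,0,0,0],[-1,0,0,-0.175,0,0,0],[-1,0,0,-0.2083,0,0,0],[-1,0,0,-0.2333,0,0,0],[-1,0,0,-0.2333,0,0,0],[-1,0,0,-0.2333,0,0,0],[-1,0,0,-0.2333,0,0,0]],
])

```text
time_s: 4.45
ee_pos: [0.4654, 0.3549, 0.2807]
orientation: [-0.05, 0.999, -0.001, -0.001]
contact_force: [0.1, -0.3, -4.5]
opening: 0.319
gripper_force: 50.0
```

Run:
```python
from h import *
st=read_state(); print(st["ee_pos"],st["contact_force"]); Rm=R.from_quat(st["orientation"]).as_matrix(); y=np.degrees(np.arctan2(Rm[1,1],Rm[0,1])); print(y)
plan(st["ee_pos"],y,[.492,.1636,.2825],89.6)
```

```text
[0.46542828 0.35487442 0.280716  ] [ 0.07693933 -0.26834417 -4.45639602]
95.70327796156286
shift cm [-0.743, -19.297, -0.178] turn z deg 6.1
```

Scaled: -19.37 cm / 60 = -0.3228, -19 cm / 60 = -0.3167, 6.1 degrees / 120 = 0.0508.

apply_moves([
  [[-1,-0.0017,-0.0333,0,0,0,0.0083],[-1,-0.005,-0.0833,0,0,0,0.0167],[-1,-0.01,-0.1333,0,0,0,0.025],[-1,-0.015,-0.1833,0,0,0,0.0333],[-1,-0.02,-0.2333,0,0,0,0.0417],[-1,-0.0233,-0.2833,0,0,0,0.05],[-1,-0.0257,-0.3167,0,0,0,0.0508],[-1,-0.0257,-0.3228,0,0,0,0.0508],[-1,-0.0257,-0.3228,0.0333,0,0,0.0508],[-1,-0.0257,-0.3228,0.0667,0,0,0.0508],[-1,-0.0257,-0.3228,0.0917,0,0,0.0508],[-1,-0.0257,-0.3228,0.1,0,0,0.0508],[-1,-0.0257,-0.3228,0.1,0,0,0.0508],[-1,-0.0257,-0.3228,0.1,0,0,0.0508]],
])

```text
time_s: 5.85
ee_pos: [0.5008, 0.1646, 0.2232]
orientation: [0.003, 1.0, 0.0, 0.001]
contact_force: [-0.1, 0.1, -3.5]
opening: 0.318
gripper_force: 50.0
```

Run:
```python
from h import *
s=camera("side");t=camera("top")
A=cv2.resize(t["img"][200:310,255:355],(400,440),interpolation=cv2.INTER_CUBIC);B=cv2.resize(s["img"][190:300,250:350],(400,440),interpolation=cv2.INTER_CUBIC)
save("over",np.hstack([A,B])); st=read_state(); print(st["ee_pos"],st["contact_force"])
```

```text
[0.50111223 0.16454779 0.2238341 ] [-0.05789635 -0.05155573 -4.80327291]
```

View pics/over.png

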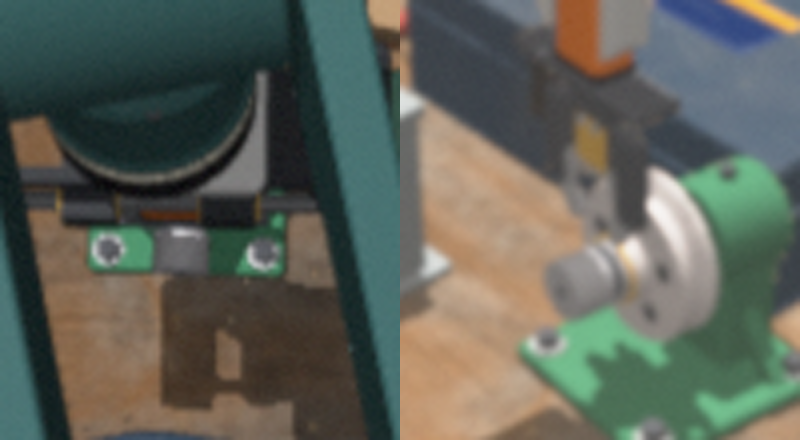

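The tool hangs above the axle: in the side crop the fork and clip end near (600,225), above the axle at (600,270). I descend gently.

Scaled: 2.5 cm / 60 = 0.0417, 2.2 cm / 60 = 0.0367.

apply_moves([
  [[-1,0,-0.0013,0.01,0,0,0],[-1,0,-0.0013,0.02,0,0,0],[-1,0,-0.0013,0.0283,0,0,0],[-1,0,-0.0013,0.0333,0,0,0],[-1,0,-0.0013,0.0367,0,0,0],[-1,0,-0.0013,0.0383,0,0,0],[-1,0,-0.0013,0.04,0,0,0],[-1,0,-0.0013,0.0417,0,0,0],[-1,0,-0.0013,0.0417,0,0,0],[-1,0,-0.0013,0.0417,0,0,0]],
])

```text
time_s: 6.95
ee_pos: [0.501, 0.1636, 0.1985]
orientation: [0.003, 1.0, 0.0, 0.001]
contact_force: [-0.9, 0.9, 0.7]
opening: 0.318
gripper_force: 50.0
```

Scaled: -0.3 cm / 60 = -0.005, -0.25 cm / 60 = -0.0042.

apply_moves([
  [[-1,-0.0008,0,0.0005,0,0,0],[-1,-0.0017,0,0.0008,0,0,0],[-1,-0.0025,0,0.0008,0,0,0],[-1,-0.0033,0,0.0008,0,0,0],[-1,-0.0042,0,0.0008,0,0,0],[-1,-0.005,0,0.0008,0,0,0],[-1,-0.005,0,0.0008,0,0,0]],
])

```text
time_s: 7.65
ee_pos: [0.5029, 0.1637, 0.1976]
orientation: [0.003, 1.0, 0.0, -0.001]
contact_force: [-2.4, 1.2, 4.5]
opening: 0.317
gripper_force: 50.0
```

Scaled: -0.2 cm / 60 = -0.0033, -0.05 cm / 60 = -0.0008.

apply_moves([
  [[-1,-0.0008,0,-0.0005,0,0,0],[-1,-0.0013,0,-0.0005,0,0,0],[-1,-0.0018,0,-0.0005,0,0,0],[-1,-0.0023,0,-0.0005,0,0,0],[-1,-0.0028,0,-0.0005,0,0,0],[-1,-0.0033,0,-0.0005,0,0,0],[-1,-0.0033,0,-0.0005,0,0,0]],
])

```text
time_s: 8.35
ee_pos: [0.5053, 0.1631, 0.1963]
orientation: [0.003, 1.0, -0.0, -0.001]
contact_force: [-0.6, 0.1, -4.0]
opening: 0.317
gripper_force: 50.0
```

Scaled: 0.5 cm / 60 = 0.0083, 0.4 cm / 60 = 0.0067.

apply_moves([
  [[-1,0,0,0.0017,0,0,0],[-1,-0.0003,0,0.0033,0,0,0],[-1,-0.0003,0,0.005,0,0,0],[-1,-0.0003,0,0.0067,0,0,0],[-1,-0.0003,0,0.0083,0,0,0],[-1,-0.0003,0,0.0083,0,0,0]],
])

```text
time_s: 8.95
ee_pos: [0.5058, 0.1636, 0.193]
orientation: [0.003, 1.0, 0.0, 0.0]
contact_force: [-1.8, 0.7, -1.0]
opening: 0.316
gripper_force: 50.0
```

Scaled: 0.4 cm / 60 = 0.0067, 0.03 cm / 60 = 0.0005.

apply_moves([
  [[-1,0.0003,0,0.0008,0,0,0],[-1,0.0005,0,0.0017,0,0,0],[-1,0.0005,0,0.0025,0,0,0],[-1,0.0005,0,0.0033,0,0,0],[-1,0.0005,0,0.0042,0,0,0],[-1,0.0005,0,0.005,0,0,0],[-1,0.0005,0,0.0058,0,0,0],[-1,0.0005,0,0.0067,0,0,0],[-1,0.0005,0,0.0067,0,0,0]],
])

```text
time_s: 9.85
ee_pos: [0.5058, 0.1639, 0.1907]
orientation: [0.003, 1.0, 0.001, 0.001]
contact_force: [-3.6, 1.0, 7.6]
opening: 0.319
gripper_force: 50.0
```

Scaled: 0.08 cm / 60 = 0.0013, 0.06 cm / 60 = 0.001.

apply_moves([
  [[-1,0.0005,0,0,0,0,0],[-1,0.001,0,0,0,0,0],[-1,0.0013,0,0,0,0,0],[-1,0.0013,0,0,0,0,0]],
])

```text
time_s: 10.25
ee_pos: [0.5055, 0.1639, 0.1906]
orientation: [0.003, 1.0, 0.001, 0.002]
contact_force: [-2.1, 1.5, 7.8]
opening: 0.316
gripper_force: 50.0
```

Scaled: 0.2 cm / 60 = 0.0033, 0.05 cm / 60 = 0.0008.

apply_moves([
  [[-1,0.0007,0.0005,0.0007,0,0,0],[-1,0.001,0.0008,0.0013,0,0,0],[-1,0.001,0.0008,0.002,0,0,0],[-1,0.001,0.0008,0.0027,0,0,0],[-1,0.001,0.0008,0.0033,0,0,0],[-1,0.001,0.0008,0.0033,0,0,0]],
])

```text
time_s: 10.85
ee_pos: [0.5053, 0.1642, 0.1888]
orientation: [0.003, 1.0, 0.001, 0.003]
contact_force: [-1.6, -0.0, 7.4]
opening: 0.321
gripper_force: 50.0
```

Scaled: 0.2 cm / 60 = 0.0033, 0.16 cm / 60 = 0.0027.

apply_moves([
  [[-1,0.0003,0,0.0007,0,0,0],[-1,0.0005,0,0.0013,0,0,0],[-1,0.0005,0,0.002,0,0,0],[-1,0.0005,0,0.0027,0,0,0],[-1,0.0005,0,0.0033,0,0,0],[-1,0.0005,0,0.0033,0,0,0]],
])

```text
time_s: 11.45
ee_pos: [0.505, 0.1642, 0.1857]
orientation: [0.003, 1.0, 0.0, 0.002]
contact_force: [-0.5, 1.0, 4.5]
opening: 0.32
gripper_force: 50.0
```

Scaled: 0.2 cm / 60 = 0.0033, 0.16 cm / 60 = 0.0027.

apply_moves([
  [[-1,0,0,0.0007,0,0,0],[-1,0,0,0.0013,0,0,0],[-1,0,0,0.002,0,0,0],[-1,0,0,0.0027,0,0,0],[-1,0,0,0.0033,0,0,0],[-1,0,0,0.0033,0,0,0]],
])

```text
time_s: 12.05
ee_pos: [0.5034, 0.164, 0.1809]
orientation: [0.003, 1.0, -0.0, -0.001]
contact_force: [1.4, 2.5, -6.9]
opening: 0.316
gripper_force: 50.0
```

apply_moves([
  [[-1,-0.0007,0,0.0008,0,0,0],[-1,-0.0013,0,0.0017,0,0,0],[-1,-0.0013,0,0.0025,0,0,0],[-1,-0.0013,0,0.0033,0,0,0],[-1,-0.0013,0,0.0042,0,0,0],[-1,-0.0013,0,0.005,0,0,0],[-1,-0.0013,0,0.0058,0,0,0],[-1,-0.0013,0,0.0058,0,0,0]],
])

```text
time_s: 12.85
ee_pos: [0.5045, 0.1638, 0.1786]
orientation: [0.003, 1.0, -0.0, -0.0]
contact_force: [-0.3, 2.5, -5.2]
opening: 0.317
gripper_force: 50.0
```

Scaled: 0.2 cm / 60 = 0.0033, 0.15 cm / 60 = 0.0025.

apply_moves([
  [[-1,0,0.0005,0.0008,0,0,0],[-1,0,0.001,0.0017,0,0,0],[-1,0,0.001,0.0025,0,0,0],[-1,0,0.001,0.0033,0,0,0],[-1,0,0.001,0.0033,0,0,0]],
])

```text
time_s: 13.35
ee_pos: [0.5047, 0.1642, 0.1778]
orientation: [0.003, 1.0, -0.0, 0.001]
contact_force: [-0.8, -0.8, 0.9]
opening: 0.316
gripper_force: 50.0
```

Scaled: 0.12 cm / 60 = 0.002, 0.06 cm / 60 = 0.001.

apply_moves([
  [[-1,0,0,0.001,0,0,0],[-1,0,0,0.002,0,0,0],[-1,0,0,0.002,0,0,0]],
])

```text
time_s: 13.65
ee_pos: [0.5049, 0.1642, 0.1776]
orientation: [0.003, 1.0, -0.0, 0.001]
contact_force: [-2.3, -1.5, 5.6]
opening: 0.318
gripper_force: 50.0
```

Scaled: -9 cm / 60 = -0.15, -8 cm / 60 = -0.1333.

apply_moves([
  [[-1,0.0005,0.0003,-0.005,0,0,0],[-1,0.0005,0.0003,-0.01,0,0,0],[-1,0.0005,0.0003,-0.015,0,0,0],[-1,0.0005,0.0003,-0.0217,0,0,0],[-1,0.0005,0.0003,-0.03,0,0,0],[-1,0.0005,0.0003,-0.04,0,0,0],[-1,0.0005,0.0003,-0.0517,0,0,0],[-1,0.0005,0.0003,-0.0667,0,0,0],[-1,0.0005,0.0003,-0.0833,0,0,0],[-1,0.0005,0.0003,-0.1083,0,0,0],[-1,0.0005,0.0003,-0.1333,0,0,0],[-1,0.0005,0.0003,-0.15,0,0,0],[-1,0.0005,0.0003,-0.15,0,0,0]],
])

```text
time_s: 14.95
ee_pos: [0.5052, 0.1649, 0.2684]
orientation: [0.003, 1.0, 0.001, 0.002]
contact_force: [0.5, 0.3, -4.2]
opening: 0.321
gripper_force: 50.0
```

Run:
```python
from h import *
s=camera("side")
save("after",cv2.resize(s["img"][170:300,250:370],(540,585),interpolation=cv2.INTER_CUBIC)); st=read_state(); print(st["ee_pos"],st["contact_force"])
Rm=R.from_quat(st["orientation"]).as_matrix(); y=np.degrees(np.arctan2(Rm[1,1],Rm[0,1])); print(y)
plan(st["ee_pos"],y,[.4657,.3554,.2807],95.7)
```

```text
[0.50473566 0.16481374 0.26694605] [-0.15329229 -0.27088694 -3.89721692]
89.62028884955556
shift cm [4.03, 19.032, -1.375] turn z deg -6.08
```

View pics/after.png

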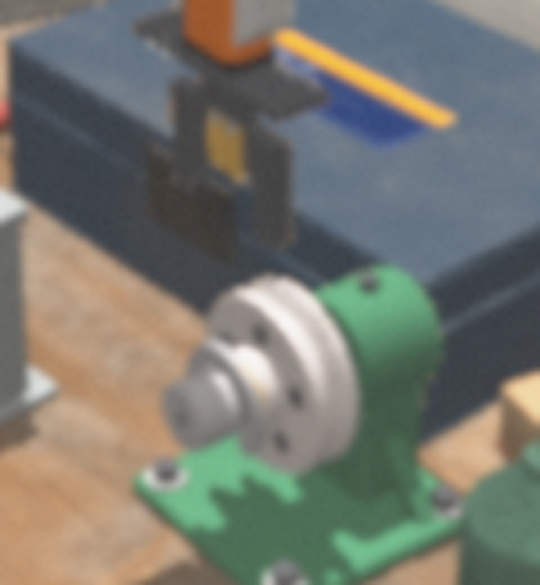

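The clip is on the axle as a ring near (235,370), and the fork is empty. I carry the tool back over its slot.

Scaled: 19.03 cm / 60 = 0.3172, -1.4 cm / 60 = -0.0233, -6.1 degrees / 120 = -0.0508.

apply_moves([
  [[-1,0.005,0.0167,-0.0233,0,0,-0.0083],[-1,0.0167,0.0667,-0.0233,0,0,-0.0167],[-1,0.0267,0.1167,-0.0233,0,0,-0.025],[-1,0.0367,0.1667,-0.0233,0,0,-0.0333],[-1,0.0467,0.2167,-0.0233,0,0,-0.0417],[-1,0.0567,0.2667,-0.0233,0,0,-0.0508],[-1,0.065,0.305,-0.0233,0,0,-0.0508],[-1,0.0672,0.3172,-0.0233,0,0,-0.0508],[-1,0.0672,0.3172,-0.0233,0,0,-0.0508],[-1,0.0672,0.3172,-0.0233,0,0,-0.0508],[-1,0.0672,0.3172,-0.0233,0,0,-0.0508]],
])

```text
time_s: 16.1
ee_pos: [0.4655, 0.3542, 0.2798]
orientation: [-0.049, 0.999, -0.0, 0.0]
contact_force: [-0.4, 0.2, -4.1]
opening: 0.319
gripper_force: 50.0
```

Run:
```python
from h import *
s=camera("side")
save("ret",cv2.resize(s["img"][130:270,160:280],(510,595),interpolation=cv2.INTER_CUBIC)); st=read_state(); print(st["ee_pos"],st["contact_force"])
Rm=R.from_quat(st["orientation"]).as_matrix(); y=np.degrees(np.arctan2(Rm[1,1],Rm[0,1])); print(y, Rm.round(4)[2])
plan(st["ee_pos"],y,[.4657,.3554,.1435],95.7)
```

```text
[0.46560213 0.3541959  0.27979657] [ 0.15056266 -0.81973462 -3.48364482]
95.6307073334634 [-2.e-04 -2.e-04 -1.e+00]
shift cm [-0.022, 0.119, 13.63] turn z deg -0.07
```

View pics/ret.png

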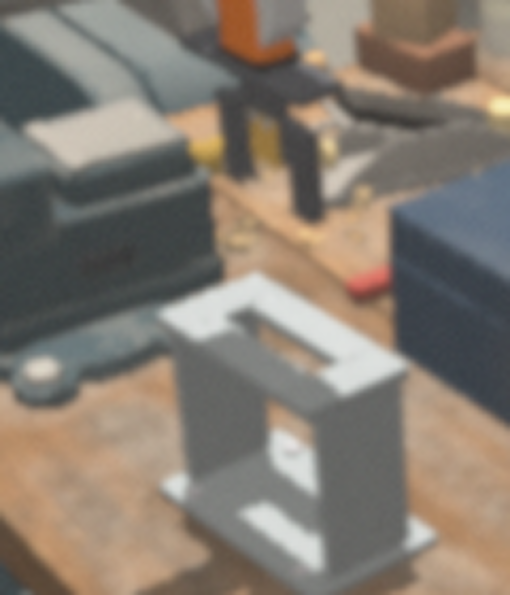

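The fork is empty and hangs above the slot at (290,340). I lower it in stages.

Scaled: 8.3 cm / 60 = 0.1383, 8 cm / 60 = 0.1333.

apply_moves([
  [[-1,0,0.002,0.0333,0,0,0],[-1,0,0.002,0.0667,0,0,0],[-1,0,0.002,0.1,0,0,0],[-1,0,0.002,0.1167,0,0,0],[-1,0,0.002,0.125,0,0,0],[-1,0,0.002,0.1333,0,0,0],[-1,0,0.002,0.1383,0,0,0],[-1,0,0.002,0.1383,0,0,0]],
])

```text
time_s: 16.95
ee_pos: [0.4652, 0.3565, 0.197]
orientation: [-0.05, 0.999, 0.0, 0.0]
contact_force: [-0.2, 0.9, -2.9]
opening: 0.317
gripper_force: 50.0
```

Scaled: 5.35 cm / 60 = 0.0892, 5.2 cm / 60 = 0.0867.

apply_moves([
  [[-1,-0.0005,-0.0013,0.0167,0,0,0],[-1,-0.0005,-0.0013,0.0333,0,0,0],[-1,-0.0005,-0.0013,0.05,0,0,0],[-1,-0.0005,-0.0013,0.0667,0,0,0],[-1,-0.0005,-0.0013,0.08,0,0,0],[-1,-0.0005,-0.0013,0.0867,0,0,0],[-1,-0.0005,-0.0013,0.0892,0,0,0],[-1,-0.0005,-0.0013,0.0892,0,0,0]],
])

```text
time_s: 17.75
ee_pos: [0.4656, 0.3558, 0.1438]
orientation: [-0.05, 0.999, 0.0, 0.0]
contact_force: [-1.3, -0.6, -0.8]
opening: 0.317
gripper_force: 50.0
```

Scaled: 0.1 cm / 60 = 0.0017.

apply_moves([
  [[-1,0,0,0.0017,0,0,0],[-1,0,0,0.0017,0,0,0],[1,0,0,0,0,0,0],[1,0,0,0,0,0,0],[1,0,0,0,0,0,0],[1,0,0,0,0,0,0],[1,0,0,0,0,0,0],[1,0,0,0,0,0,0],[1,0,0,0,0,0,0],[1,0,0,0,0,0,0],[1,0,0,0,0,0,0]],
])

```text
time_s: 18.85
ee_pos: [0.4655, 0.3557, 0.1431]
orientation: [-0.05, 0.999, 0.0, 0.0]
contact_force: [-0.8, 0.5, 0.2]
opening: 0.994
gripper_force: 0.0
```

Scaled: 16 cm / 60 = 0.2667, -14 cm / 60 = -0.2333.

apply_moves([
  [[1,0,0,-0.0333,0,0,0],[1,0,0,-0.0833,0,0,0],[1,0,0,-0.1333,0,0,0],[1,0,0,-0.1833,0,0,0],[1,0,0,-0.2333,0,0,0],[1,0.0667,0.0667,-0.2333,0,0,0],[1,0.1333,0.1333,-0.2333,0,0,0],[1,0.2,0.2,-0.2333,0,0,0],[1,0.2667,0.2667,-0.2333,0,0,0],[1,0.2667,0.2667,-0.2333,0,0,0],[1,0.2667,0.2667,-0.2333,0,0,0],[1,0.2667,0.2667,-0.2333,0,0,0]],
])

```text
time_s: 20.05
ee_pos: [0.2902, 0.4989, 0.2831]
orientation: [-0.05, 0.999, -0.0, 0.0]
contact_force: [0.8, 0.6, 0.1]
opening: 1.001
gripper_force: 0.0
```

Run:
```python
from h import *
s=camera("side");t=camera("top")
A=cv2.resize(t["img"][195:310,165:325],(800,575),interpolation=cv2.INTER_CUBIC)[:,:800]
B=s["img"][160:310,190:350]
B=cv2.resize(B,(400,375),interpolation=cv2.INTER_CUBIC);A=cv2.resize(A,(400,288))
C=np.zeros((375,800,3),np.uint8);C[:,:400]=B;C[:288,400:]=A
save("final",C); print(read_state()["ee_pos"])
```

```text
[0.29130086 0.49825297 0.2830573 ]
```

View pics/final.png

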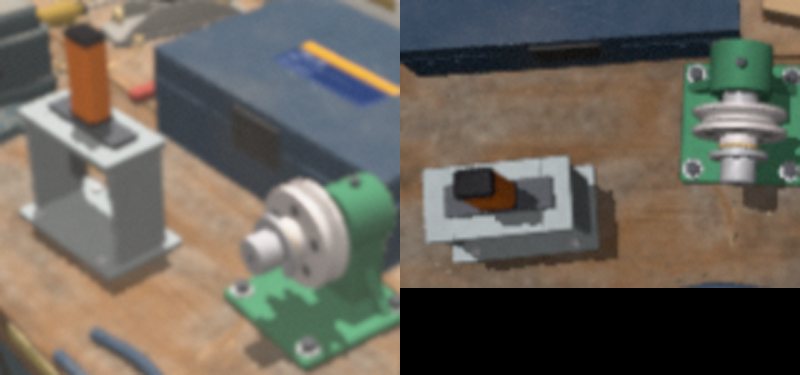

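The tool hangs in its slot at (495,195), and the clip ring sits square and centred on the axle at (738,155). I'm handing in.

```bash
python3 -c "
from workcell import hand_in
print(hand_in())"
```

```text
the job is handed in; nothing more can be done
None
```

The clip went into the groove and bottomed out firmly at axle height. The tool is back in its slot, the arm is clear, and I handed the job in at about 20 s; no verdict came back.

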